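# Do up the last clip on an air cleaner's end cover

## Robot

A 6-joint arm with a two-finger parallel gripper is mounted at the origin on the work surface. World frame = base frame: x ahead of the robot, y to its left, z up, the work surface at z = 0. Lengths are in mm, angles in degrees, forces in N, time in s.
With the tool pointing down it reaches from about 350 to 875 mm from the base axis. Payload 4.2 kg.
Tool frame: the origin (TCP) lies on the centre line of the jaws, within the pads' length; the fingertips stand 25 mm ahead of it and the grasp point (between the pads) lies 6 mm ahead of it (arm.tcp_to_tips is the distance from the TCP to the fingertips, in mm); z points along the fingers, y is the line along which they close (so a half turn about z gives the same grasp; the last joint's range is limited). The gripper opens to 87 mm and grips with 3 to 60 N. Pads are 19 mm wide; open, the fingers measure 117 mm over their backs; the gripper's body (75 mm by 190 mm) begins 51 mm behind the grasp point.
Start: joints at [-57.834, 22.042, 0.453, 0, -68.411, -14.817], TCP at [186.387, -596.539, 247.55] pointing down, gripper open.
Joint ranges: [-179.83, 179.83], [-69.29, 118.12], [-61.27, 80.66], [-181.25, 117.63], [-171.15, -9.14], [-177.46, 177.46]. Speed limits (degrees/s): [159.86, 159.86, 180, 180, 180, 180].

## Interface

Orientations are given as a 3x3 rotation matrix whose columns are the frame's x, y, z axes.
In Python, from bench import arm gives the robot as it stands.
- The arm moves only by the tool carry_out, never from a script. Its argument "moves" is a list of rows, each a list of 6 numbers: the shift along the tool's x, y, z as a fraction of full scale, then the turn, a rotation vector about the tool's x, y, z as a fraction of full scale. A call has 1 to 20 rows; each row is the pose to reach, as a shift and turn from the pose commanded when the call began, along the tool's axes at that moment; what a row does not reach only later rows make up. Full scale, the value 1, is 100 cm for a shift and 30 degrees for a turn. A row lasts 1/10 s, in which the tool goes at most 50 mm and 8.59 degrees, less where a joint would pass 70% of its speed; a pose out of reach is approached as far as the arm can. A call with a number of a shift or a turn outside -1 to 1 is refused whole. A call with a gripper value outside its range is refused whole. "grip" is the finger opening in mm, from 0 to 87, set as the call begins (left out, the last holds). The fingers move at their own pace and stop on an object; the grip force is fixed at half the most. Time passes only in rows, so rows that repeat a pose let the fingers close. It gives the time, the measured TCP pose, the force, the opening and the grip force at its end, in the units of the state.
- arm.read_state(): the state, without advancing time (a new reading comes with each control period).
- arm.snapshot(name): name is "scene" or "top" or "wrist"; returns the picture (480x640x3 uint8, blue, green, red); there is no depth.
- arm.camera_model(name): a dict with "fx", "fy", "cx", "cy" (pixels), "pose" (4x4, takes a point from camera to world coordinates). Camera axes: x right, y up, looking along -z (the intrinsics and any distortion apply to the point x, -y, -z); pixel columns grow to the right and rows downward; lengths in mm; the calibration is good to about 2 mm. A picture is of the moment at which its call begins: read the wrist's pose just before it. camera_model takes no time and is no camera call; for the wrist camera it gives the pose at the moment of the call.
- arm.close_job(): hands the job in; it is judged then, once.
The state is a dict: "time_s": time; "joint_pos": joint angles; "joint_vel": joint speeds; "effort": joint torques, N m; "tool_pos": TCP position; "eef_rot": TCP orientation; "contact_force": force on the tool from outside, world axes, zero at the start; "ft_torque": the same for the moment, N m; "opening": opening from 0.0 (shut) to 1.0 (fully open); "grasp_force": force on a finger pad.
Only numpy, scipy, OpenCV 4.12 (cv2) and the standard library are available. Lean on these libraries where they do the work, as an engineer would, in place of code of your own. Each camera call takes 0.05 s, during which the arm holds its last target. There are 200 camera calls.

## Task

The air cleaner's end cover has been put back after washing and its two lower clips are done up; do up the top one. Swing the wire loop over the keeper on the cover, hook its bar in under the lip and tug the loop back with a good 15 N, so that you feel it has caught and the cover comes up firm against its seal; then let go of it and press the lever down over centre until it lies flat on its rubber rest with the cover drawn tight. Work by feel: pull or push (the grip aside) with no more than 20 N on the loop, the lever or the cover, and leave the other things on the bench where they are.

Things in the scene. Friction and masses are not known exactly. Their poses are not given: they have to be found in the camera images.
- air_cleaner: Black canister lying on its side, 150 mm across, 220 long, bolted down on a grey plate. Origin on the bench under it; its x axis is the canister's axis, pointing away from the end cover; z up; top line at z = 165 mm. 'Canister x, z' below are in this frame, at y = 0. Of its three steel draw latches only the top one is open; the lower two are shut and only seen.
- cover: End cover at the canister's -x end, 150 mm across, 70 deep. Origin at its foot (canister x -76, z 15), where it rocks about y; axes as the canister's when home. At the start its top is ajar. It rocks in against about 3 N (at the keeper) and 2.5 to 5.5 mm from home (old rubber, not seen) meets a seal that pushes back some 18 N per mm: only the lever can draw it home.
- keeper (a point): Where the bar's centre belongs in the keeper, a steel hook 18 mm wide on the cover: a post whose face is 2.5 mm to +x and a lip on its top that points to -x, reaching 2.5 mm past this point, underside 5 and top 8.5 mm above it; foot plate 4 mm below. The seated bar may lie 1.5 mm below to 2.5 above. Canister x -105, z 174 when home, x -111 to -118 at the start. Axes as the cover's.
- latch_pivot (a point): Centre of the lever's pivot pin: canister x -46, z 179. Axes as the canister's. Hooking: the bar passes over the lip to its -x side, goes down until it lies on the foot plate, and is drawn to +x under the lip until it meets the post. Drawing it takes 2 to 4 N for the lever, which comes along, then 3 N more as the cover rocks in, then goes firm at the seal with the lever 0.7 to 1.1 rad from shut.
- lever: Sheet-steel latch lever, 18 mm wide, 65 long. Origin on its pivot, x axis along the handle, z out of its outer face, which is 7 mm from the pivot's line. Shut (0 rad) it points to canister +x; it opens up and over towards the cover, to 2.6 rad at most, and starts at 1.75 to 2.05. Its stiff pivot (0.03 N m) holds it where it is left.
- lever_end (a point): On the handle's outer face near its tip: 60 mm along the lever's x and 9 mm along its z. Pressing the lever at 50 mm takes 2 to 3 N while the cover rocks in, rises to 4 to 9 N, then falls away; below about 0.1 rad it is over centre and snaps down onto its rubber rest, a firm stop.
- loop: U of 5 mm steel wire, 34 mm wide outside, 75 long. Origin between the ends of its legs, on their hinge, which is 16 mm along the lever's x from the lever's pivot; the legs run along the loop's -x. It swings only in the latch's upright plane and stays where it is left (0.025 N m). At the start it slants up over the cover, 0.2 to 0.8 rad from level.
- loop_bar (a point): Centre of the loop's bar, the cross wire at its free end, 75 mm from the hinge. The legs can be pinched across their outsides from above, 10 to 20 mm short of the bar; the round cover falls away beside them, so fingertips 5 mm below the legs' centres still clear it.
- element: Bystander: a used round filter element, pleated paper between rubber ends, 104 mm across and 147 mm tall, upright. Origin under its centre.
- tub: Bystander: a cream plastic tub 150 x 110 x 85 mm. Origin under its centre.
- tin: Bystander: an open tin, 74 mm across, 55 mm tall. Origin under its centre.
- cleaner: Bystander: a blue plastic bottle, 66 mm across, 190 mm tall. Origin under its centre.
- scrubber: Bystander: a hand brush lying flat. Origin under its middle.
- driver: Bystander: a screwdriver lying flat. Origin under its middle.
- clamp: Bystander: a steel hose-clamp ring, 84 mm across, 12 mm high, lying flat. Origin under its centre.

How it is judged:
By the outcome, as a careful person would: the job done as asked, in the order asked, and still so for the second after the job is handed in, with the robot touching nothing.
It also fails if it takes over 58 s, if anything falls off the work surface, if the arm or the gripper's body presses on something with over 40 N, if the wrist force passes 120 N, or if a joint passes its speed limit or range.

## Working session

There is one attempt and no reset: what is moved stays moved. The work goes in short steps, Python scripts to look and compute and a tool call to move; the robot and the scene stay as the last step left them, time stands still between calls to the robot, and variables do not carry over. Pictures are saved under pics/ and viewed, at most 10 in all, crops included, and the job is handed in when it is done.

Besides the shell and the picture viewer there is one more tool, called after ">>>" by a JSON object that holds its "fn" and its "kwargs". carry_out: Moves the arm, as the interface text tells. Its arguments: {"type":"object","properties":{"moves":{"type":"array","items":{"type":"array","items":{"type":"number"}}},"grip":{"type":"number"}},"required":["moves"]}

```bash
mkdir -p pics && python3 - <<'E'
from bench import arm
import cv2,numpy as np
np.set_printoptions(precision=4,suppress=True)
for n in("scene","top"):
    m=arm.camera_model(n);print(n,{k:(v if k!="pose" else np.array(v)) for k,v in m.items()})
    cv2.imwrite(f"pics/{n}0.png",arm.snapshot(n))
s=arm.read_state();print(s["tool_pos"],np.array(s["eef_rot"]),s["opening"],s["time_s"])
E
```

```text
scene {'fx': 443.040284647703, 'fy': 443.040284647703, 'cx': 315.4563429188651, 'cy': 236.47290547721187, 'pose': array([[  -0.0394,   -0.716 ,    0.6969, 1169.0486],
       [   0.9991,   -0.0195,    0.0365,   57.1624],
       [  -0.0125,    0.6978,    0.7162,  801.2956],
       [   0.    ,    0.    ,    0.    ,    1.    ]])}
top {'fx': 567.8044244468425, 'fy': 567.8044244468425, 'cx': 318.6983928656074, 'cy': 236.8608415605941, 'pose': array([[   0.0044,    0.9965,   -0.0837,  420.4536],
       [  -0.9999,    0.0033,   -0.0133,   16.2287],
       [  -0.013 ,    0.0837,    0.9964, 1494.7977],
       [   0.    ,    0.    ,    0.    ,    1.    ]])}
[ 186.2443 -596.104   246.5763] [[-0.9545 -0.2981 -0.0007]
 [-0.2981  0.9545  0.0018]
 [ 0.0001  0.002  -1.    ]] 1.0018407108619407 0.1
```

View pics/scene0.png

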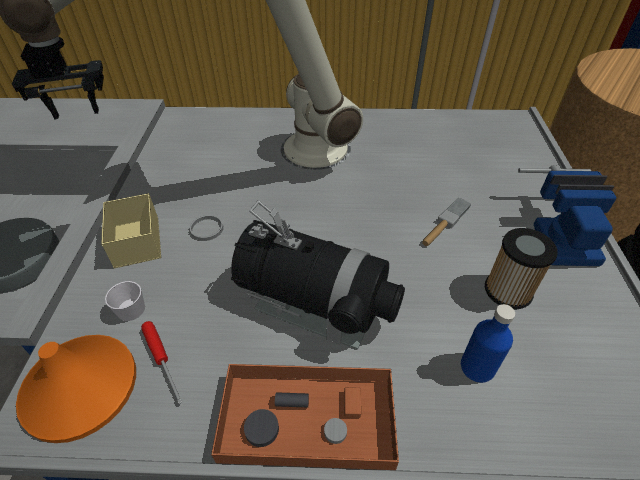

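View pics/top0.png

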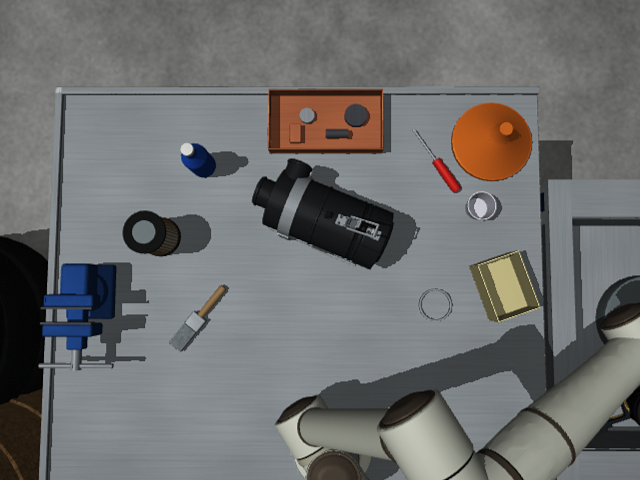

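The scene view shows the canister at about (315,280). Its cover is at the left end near (250,250), and the loop sticks up at (265,215) with the lever at (287,235). In the top view the latch is at about (358,226), and the canister axis runs from the cover at (385,245) up-left to (260,190).

```bash
python3 - <<'E'
import cv2,numpy as np
a=cv2.imread("pics/top0.png")[195:275,315:400];b=cv2.imread("pics/scene0.png")[190:290,225:315]
A=cv2.resize(a,(400,376),interpolation=cv2.INTER_CUBIC);B=cv2.resize(b,(400,444),interpolation=cv2.INTER_CUBIC)
o=np.zeros((450,800,3),np.uint8);o[:376,:400]=A;o[:444,400:]=B
cv2.imwrite("pics/c1.png",o)
E
cat > h.py <<'E'
import numpy as np,cv2
from bench import arm
np.set_printoptions(precision=3,suppress=True)
def ray(m,u,v):
    P=np.array(m["pose"]);d=np.array([(u-m["cx"])/m["fx"],-(v-m["cy"])/m["fy"],-1.]);return P[:3,3],P[:3,:3]@d
def onz(m,u,v,z):
    o,d=ray(m,u,v);return o+d*(z-o[2])/d[2]
def tri(rs):
    A=np.zeros((3,3));b=np.zeros(3)
    for o,d in rs:
        d=d/np.linalg.norm(d);M=np.eye(3)-np.outer(d,d);A+=M;b+=M@o
    p=np.linalg.solve(A,b);return p,[np.linalg.norm(np.cross(p-o,d/np.linalg.norm(d))) for o,d in rs]
def proj(m,p):
    P=np.array(m["pose"]);q=P[:3,:3].T@(np.array(p)-P[:3,3]);return np.array([m["cx"]+m["fx"]*q[0]/-q[2],m["cy"]-m["fy"]*q[1]/-q[2]])
E
python3 - <<'E'
from h import *
m=arm.camera_model("top")
im=cv2.imread("pics/top0.png")
# canister silhouette: dark pixels
g=im.max(axis=2);mask=((g<45)).astype(np.uint8)
mask[:, :240]=0;mask[:,400:]=0;mask[:150]=0;mask[280:]=0
n,l,st,c=cv2.connectedComponentsWithStats(mask);i=1+st[1:,4].argmax();print(st[i],c[i])
for uv in [(371,268),(393,210)]: print(onz(m,*uv,90))
E
```

```text
[ 289  179  105   90 5037] [339.813 223.962]
[461.675 -94.484  90.   ]
[ 606.085 -149.647   90.   ]
```

View pics/c1.png

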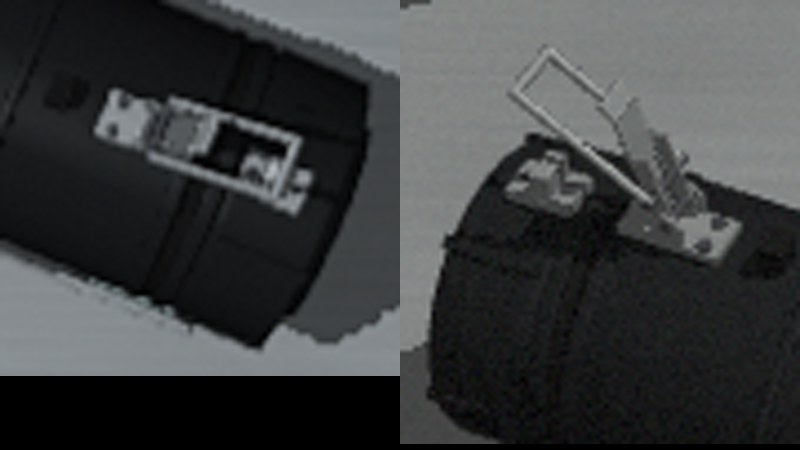

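The crop shows the loop's bar at top px ≈ (378,232) and scene px ≈ (254.5,206). The lever stands up beside it. The keeper is on the cover and the legs run along the canister axis.

```bash
python3 - <<'E'
from h import *
t=arm.camera_model("top");s=arm.camera_model("scene")
T=lambda x,y:ray(t,315+x*85/400-.4,195+y*80/376-.4)
S=lambda x,y:ray(s,225+(x-400)*90/400-.4,190+y*100/444-.4)
for n,a,b in [("bar",(297,173),(531,72)),("plate_hole+y?",(122,102),(737,222)),("plate_hole2",(122,132),(706,252)),("legend-far",(172,100),None),("keeper",(283,175),(548,180))]:
    if b: print(n,*tri([T(*a),S(*b)]))
w=arm.camera_model("wrist");st=arm.read_state()
R=np.array(st["eef_rot"]);P=np.array(w["pose"])
print("cam in tool",R.T@(P[:3,3]-st["tool_pos"]),R.T@P[:3,:3],w["fx"],w["cx"],w["cy"])
E
```

```text
bar [538.476 -95.588 234.353] [np.float64(2.7333427211569563), np.float64(2.733342721156931)]
plate_hole+y? [578.066  -9.867 184.262] [np.float64(6.902869102668315), np.float64(6.902869102668298)]
plate_hole2 [567.101 -18.162 153.171] [np.float64(0.6072283066726687), np.float64(0.6072283066726855)]
keeper [543.219 -94.147 173.094] [np.float64(2.798887835355127), np.float64(2.798887835355145)]
cam in tool [  82.9     -0.131 -137.628] [[ 0.     0.953  0.301]
 [ 1.     0.    -0.001]
 [-0.001  0.301 -0.953]] 416.23390271651505 313.4955222126649 239.59983031900993
```

>>> {"fn": "carry_out", "kwargs": {"moves": [[0,0,-0.04,0,0,0],[-0.04,0.03,-0.082,0,0,-0.1],[-0.496,0.386,-0.082,0,0,-1],[-0.496,0.386,-0.082,0,0,-1],[-0.496,0.386,-0.082,0,0,-1],[-0.496,0.386,-0.082,0,0,-1],[-0.496,0.386,-0.082,0,0,-1],[-0.496,0.386,-0.082,0,0,-1],[-0.496,0.386,-0.082,0,0,-1],[-0.496,0.386,-0.082,0,0,-1],[-0.496,0.386,-0.082,0,0,-1],[-0.496,0.386,-0.082,0,0,-1],[-0.496,0.386,-0.082,0,0,-1],[-0.496,0.386,-0.082,0,0,-1],[-0.496,0.386,-0.082,0,0,-1]]}}

```text
time_s: 1.6
tool_pos: [546.8, -76.5, 328.2]
eef_rot: [[-0.674, -0.739, -0.001], [-0.739, 0.674, 0.0], [0.001, 0.001, -1.0]]
contact_force: [-1.0, -0.9, -1.0]
opening: 0.997
grasp_force: 0.0
```

>>> {"fn": "carry_out", "kwargs": {"moves": [[0,0,0,0,0,-0.24],[0,0,0,0,0,-0.48],[0,0,0,0,0,-0.72],[0,0,0,0,0,-0.72],[0,0,0,0,0,-0.72]]}}

```text
time_s: 2.1
tool_pos: [544.4, -80.5, 329.3]
eef_rot: [[-0.362, -0.932, -0.001], [-0.932, 0.362, 0.0], [0.0, 0.001, -1.0]]
contact_force: [0.0, 0.2, -0.2]
opening: 1.0
grasp_force: 0.0
```

```bash
python3 - <<'E'
from h import *
s=arm.read_state();print(s["time_s"],s["tool_pos"],np.array(s["eef_rot"]),s["joint_pos"],s["contact_force"])
w=arm.camera_model("wrist");im=arm.snapshot("wrist");cv2.imwrite("pics/w1.png",im);np.save("w1.npy",np.array(w["pose"]))
print(np.array(w["pose"]), arm.camera_model("wrist").keys())
E
```

```text
2.1 [544.373 -80.505 329.337] [[-0.362 -0.932 -0.001]
 [-0.932  0.362  0.   ]
 [ 0.     0.001 -1.   ]] [  8.465  12.011  -2.027  -0.008 -75.995 -29.695] [ 0.001  0.215 -0.2  ]
[[  -0.932   -0.345   -0.108  514.854]
 [   0.362   -0.888   -0.282 -158.32 ]
 [   0.002   -0.302    0.953  466.964]
 [   0.       0.       0.       1.   ]] dict_keys(['fx', 'fy', 'cx', 'cy', 'pose'])
```

View pics/w1.png

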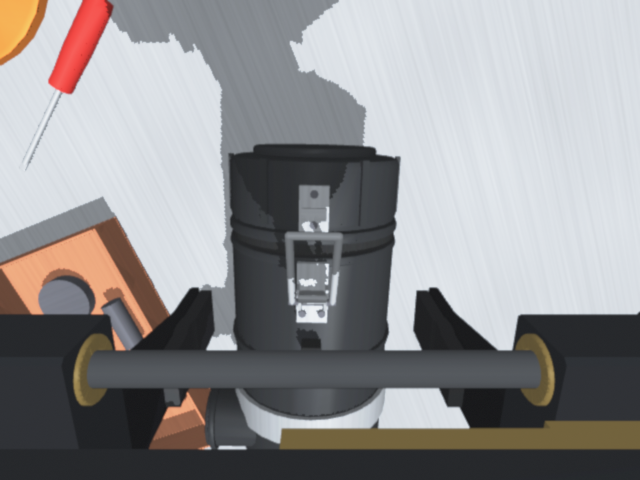

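The wrist picture shows the canister upright in the image, with its axis near column 314. The keeper plate covers about (299–329, 185–232), the loop's bar is at (314,237), the lever is around (313,280), and the base plate holes are at (305,313) and (321,313).

```bash
python3 - <<'E'
import cv2,numpy as np
im=cv2.imread("pics/w1.png");k=5.7
a=[cv2.resize(im[r:r+90,280:350],None,fx=k,fy=k,interpolation=cv2.INTER_CUBIC) for r in(175,245)]
o=np.hstack(a);o=np.clip(o.astype(float)*1.3+20,0,255).astype(np.uint8);print(o.shape);cv2.imwrite("pics/c2.png",o)
E
```

```text
(513, 798, 3)
```

View pics/c2.png

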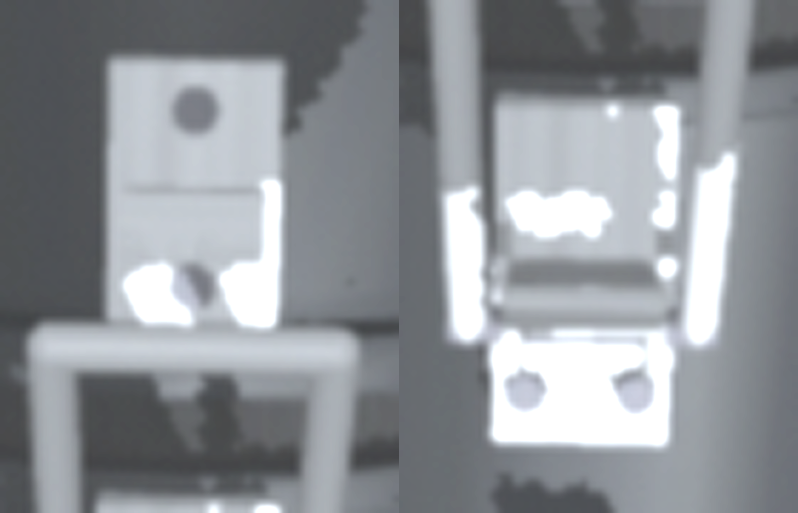

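The crop puts the keeper centred at column 314.2 (foot plate end at row 185, lip edge at row 208). The bar's centre is at (314,235.5), the legs' hinge ends are near row 304, and the base plate's centre is at column 311.6.

```bash
python3 - <<'E'
from h import *
from scipy.optimize import least_squares
t=arm.camera_model("top");s=arm.camera_model("scene");w=arm.camera_model("wrist");w["pose"]=np.load("w1.npy")
k=5.7;L=lambda x,y:(280+x/k-.4,175+y/k-.4);Rr=lambda x,y:(280+(x-399)/k-.4,245+y/k-.4)
T=lambda x,y:ray(t,315+x*85/400-.4,195+y*80/376-.4)
S=lambda x,y:ray(s,225+(x-400)*90/400-.4,190+y*100/444-.4)
kp=onz(w,*L(195,58),168.5); bp=onz(w,*Rr(579,444),167)
ax=(bp-kp)[:2];ax/=np.linalg.norm(ax);print("yaw plates",np.degrees(np.arctan2(ax[1],ax[0])),kp,bp)
bar=tri([ray(w,*L(194,347)),S(531,72),T(297,173)]);print("bar",bar)
print("bar w+s",tri([ray(w,*L(194,347)),S(531,72)]))
lip=onz(w,*L(195,187),181);print("lip -x edge z181",lip)
bl,br=[ray(w,*L(x,347)) for x in(44,344)] # bar width 29 between leg centres
# hinge: ray of leg ends centre, 75 mm from bar (leg end may overrun ~2.5)
o,d=ray(w,*Rr(581,330))
for z in(190,192,194,196):
  p=o+d*(z-o[2])/d[2];print("hinge z",z,p,np.linalg.norm(p-bar[0]))
for tip in (L(195,500),Rr(585,100)):
  for z in (230,235,240): print("lever tip",onz(w,*tip,z))
# tool frame offsets
st=arm.read_state();R=np.array(st["eef_rot"])
for n,p in(("bar",bar[0]),("lip",lip),("kp",kp),("bp",bp)):print(n,"in tool",R.T@(p-st["tool_pos"]))
E
```

```text
yaw plates 67.71274670115517 [ 533.365 -108.61   168.5  ] [575.911  -4.808 167.   ]
bar (array([539.432, -94.382, 236.397]), [np.float64(1.9743548821546506), np.float64(2.0802799084651014), np.float64(3.7988283943263492)])
bar w+s (array([540.04 , -92.333, 235.885]), [np.float64(0.10098572772735553), np.float64(0.10098572772745129)])
lip -x edge z181 [538.389 -95.746 181.   ]
hinge z 190 [565.022 -31.779 190.   ] 82.01648732908475
hinge z 192 [564.66  -32.693 192.   ] 80.0820236035092
hinge z 194 [564.298 -33.607 194.   ] 78.16322189884158
hinge z 196 [563.936 -34.52  196.   ] 76.26126443565937
lever tip [546.714 -74.613 230.   ]
lever tip [546.042 -76.38  235.   ]
lever tip [545.37  -78.146 240.   ]
lever tip [547.567 -75.067 230.   ]
lever tip [546.877 -76.824 235.   ]
lever tip [546.187 -78.58  240.   ]
bar in tool [14.776 -0.411 92.989]
lip in tool [ 16.42    0.044 148.386]
kp in tool [ 30.228   0.068 160.888]
bp in tool [-81.934  -2.051 162.376]
```

>>> {"fn": "carry_out", "kwargs": {"moves": [[0.003,0,0.02,0,0,0.037],[0.003,0,0.04,0,0,0.037],[0.003,0,0.055,0,0,0.037],[0.003,0,0.065,0,0,0.037],[0.003,0,0.072,0,0,0.037],[0.003,0,0.077,0,0,0.037],[0.003,0,0.081,0,0,0.037],[0.003,0,0.081,0,0,0.037],[0.003,0,0.081,0,0,0.037]], "grip": 56}}

```text
time_s: 3.05
tool_pos: [543.9, -83.0, 249.0]
eef_rot: [[-0.377, -0.926, 0.001], [-0.926, 0.377, -0.0], [-0.0, -0.001, -1.0]]
contact_force: [0.0, -0.5, 0.2]
opening: 0.645
grasp_force: 0.0
```

```bash
python3 - <<'E'
from h import *
s=arm.read_state();print(s["tool_pos"],s["contact_force"],s["opening"])
t=arm.camera_model("scene");w=arm.camera_model("wrist");w1=dict(w);w1["pose"]=np.load("w1.npy")
S=lambda x,y:ray(t,225+(x-400)*90/400-.4,190+y*100/444-.4)
print("lever tip",tri([S(620,90),ray(w1,280+(585-399)/5.7-.4,245+290/5.7-.4)]))
print("bar predicted px",proj(w,[540,-92.3,235.9]))
im=arm.snapshot("wrist");sc=arm.snapshot("scene")
a=cv2.resize(im[160:400,200:440],(400,400),interpolation=cv2.INTER_CUBIC);b=cv2.resize(sc[170:270,220:320],(400,400),interpolation=cv2.INTER_CUBIC)
cv2.imwrite("pics/c3.png",np.hstack([a,b]))
E
```

```text
[543.903 -82.997 248.99 ] [ 0.023 -0.489  0.2  ] 0.6450206974167185
lever tip (array([553.479, -54.727, 236.689]), [np.float64(2.6353651832984317), np.float64(2.6353651832984313)])
bar predicted px [314.802 300.321]
```

View pics/c3.png

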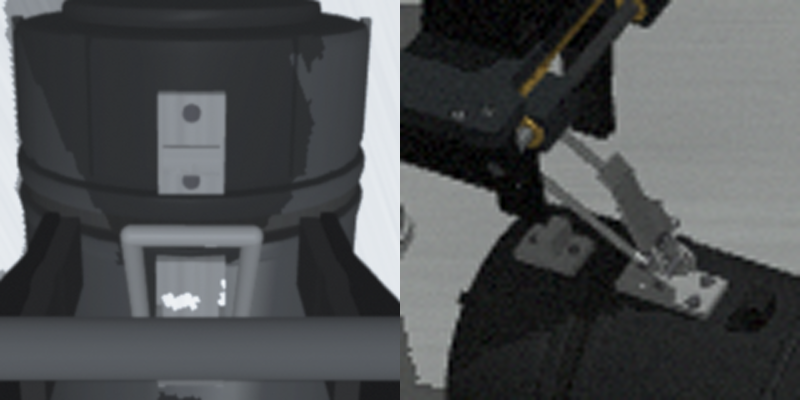

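The picture shows the bar at wrist px (315,303), close to the predicted (315,300) and centred between the fingers. The keeper's lip edge is at px (314.6,248). Closing.

>>> {"fn": "carry_out", "kwargs": {"moves": [[0,0,0,0,0,0],[0,0,0,0,0,0],[0,0,0,0,0,0],[0,0,0,0,0,0],[0,0,0,0,0,0],[0,0,0,0,0,0]], "grip": 26}}

```text
time_s: 3.75
tool_pos: [543.6, -83.0, 248.6]
eef_rot: [[-0.377, -0.926, -0.0], [-0.926, 0.377, -0.0], [0.0, 0.0, -1.0]]
contact_force: [0.1, 0.5, 0.7]
opening: 0.377
grasp_force: 30.0
```

```bash
python3 - <<'E'
from h import *
w=arm.camera_model("wrist");im=arm.snapshot("wrist");s=arm.read_state()
print(s["tool_pos"],s["contact_force"],s["ft_torque"],s["opening"]*87,s["grasp_force"])
print("lip",onz(w,314.3,247.8,181),"foot edge",onz(w,314.3,215.6,168.5),"bar on z 235",onz(w,314.8,302.4,235))
cv2.imwrite("pics/w3.png",im)
E
```

```text
[543.599 -83.023 248.566] [ 0.573 -0.329  0.445] [ 0.015  0.182 -0.027] 32.60276528440087 29.958371543325484
lip [538.372 -95.662 181.   ] foot edge [ 533.036 -108.694  168.5  ] bar on z 235 [540.132 -91.222 235.   ]
```

>>> {"fn": "carry_out", "kwargs": {"moves": [[0.0023,0,0.0023,0,-0.083,0],[0.0046,0,0.0047,0,-0.167,0],[0.0067,0,0.0073,0,-0.25,0],[0.0087,0,0.0099,0,-0.333,0],[0.0106,0,0.0126,0,-0.417,0],[0.0124,0,0.0153,0,-0.5,0],[0.014,0,0.0182,0,-0.583,0],[0.0155,0,0.0211,0,-0.667,0],[0.0169,0,0.0241,0,-0.75,0],[0.0182,0,0.0271,0,-0.833,0],[0.0193,0,0.0302,0,-0.917,0],[0.0203,0,0.0333,0,-1,0],[0.0203,0,0.0333,0,-1,0],[0.0203,0,0.0333,0,-1,0]]}}

```text
time_s: 5.2
tool_pos: [535.8, -102.3, 215.1]
eef_rot: [[-0.327, -0.926, 0.188], [-0.803, 0.377, 0.462], [-0.499, 0.001, -0.867]]
contact_force: [-1.2, -1.4, -0.6]
opening: 0.378
grasp_force: 30.0
```

```bash
python3 - <<'E'
from h import *
s=arm.read_state()
print(s["tool_pos"],np.array(s["eef_rot"]),s["contact_force"],s["ft_torque"],s["opening"]*87,s["grasp_force"])
R=np.array(s["eef_rot"]);x=np.array([.377,.926,0]);print("Fs",x@s["contact_force"])
E
```

```text
[ 535.771 -102.283  215.101] [[-0.327 -0.926  0.188]
 [-0.803  0.377  0.462]
 [-0.499  0.001 -0.867]] [-1.237 -1.439 -0.563] [-1.263  0.715  0.016] 32.87566584211647 29.96213609352708
Fs -1.7988992326247173
```

>>> {"fn": "carry_out", "kwargs": {"moves": [[0,0,0,0,0,0],[0,0,0,0,0,0],[0,0,0,0,0,0],[0,0,0,0,0,0],[-0.0017,0,0.0001,0,0.167,0],[-0.0034,0,0.0003,0,0.333,0],[-0.0051,0,0.0007,0,0.5,0],[-0.0067,0,0.0012,0,0.667,0],[-0.0083,0,0.0019,0,0.833,0],[-0.0098,0,0.0026,0,1,0],[-0.0098,0,0.0026,0,1,0],[-0.0098,0,0.0026,0,1,0]], "grip": 56}}

```text
time_s: 6.4
tool_pos: [539.6, -92.0, 217.7]
eef_rot: [[-0.376, -0.926, -0.0], [-0.926, 0.376, 0.001], [-0.001, 0.001, -1.0]]
contact_force: [0.3, -0.9, 0.8]
opening: 0.646
grasp_force: 0.0
```

```bash
python3 - <<'E'
from h import *
w=arm.camera_model("wrist");im=arm.snapshot("wrist");s=arm.read_state()
print(s["tool_pos"],s["contact_force"],s["ft_torque"],s["opening"]*87)
p=np.array(s["tool_pos"]);b=[p[0]-11.8*.377,p[1]-11.8*.926,199.1];print("bar pred px",proj(w,b),b)
cv2.imwrite("pics/c4.png",cv2.resize(im[150:390,160:480],None,fx=2,fy=2,interpolation=cv2.INTER_CUBIC))
E
```

```text
[539.645 -92.574 217.905] [0.409 0.473 0.686] [-0.015  0.019  0.007] 55.54016692905506
bar pred px [313.904 289.46 ] [np.float64(535.1962345985862), np.float64(-103.50094489463646), 199.1]
```

View pics/c4.png

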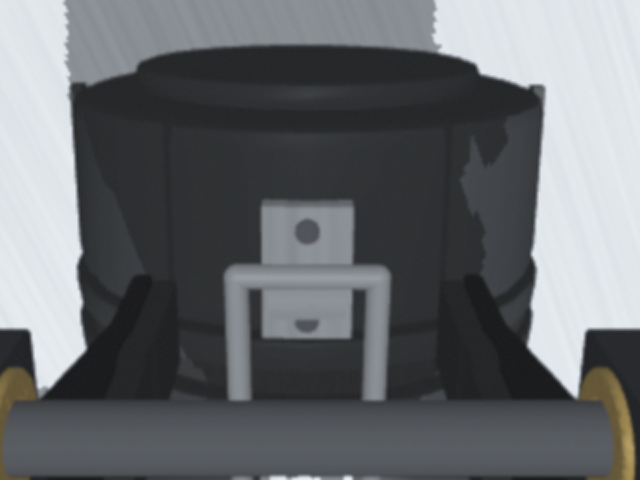

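The bar is at px (313.5,288.5), against a predicted (314,289.5). It is centred and on the -x side of the lip. I'll regrip and carry it down.

>>> {"fn": "carry_out", "kwargs": {"moves": [[0,0,0,0,0,0],[0,0,0,0,0,0],[0,0,0,0,0,0],[0,0,0,0,0,0],[0,0,0,0,0,0],[0.0011,0,0.003,0,-0.092,0],[0.0022,0,0.0061,0,-0.183,0],[0.0034,0,0.0092,0,-0.275,0],[0.0045,0,0.0124,0,-0.367,0],[0.0052,0,0.0156,0,-0.458,0],[0.0058,0,0.0189,0,-0.55,0],[0.0058,0,0.0189,0,-0.55,0],[0.0058,0,0.0189,0,-0.55,0]], "grip": 26}}

```text
time_s: 7.75
tool_pos: [537.3, -98.5, 198.9]
eef_rot: [[-0.362, -0.926, 0.106], [-0.888, 0.378, 0.262], [-0.283, 0.001, -0.959]]
contact_force: [0.1, -1.3, 0.2]
opening: 0.374
grasp_force: 30.0
```

```bash
cat > st.py <<'E'
from h import *
def st():
    s=arm.read_state();R=np.array(s["eef_rot"]);a=np.array([.377,.926,0]);F=np.array(s["contact_force"]);p=np.array(s["tool_pos"])
    print("t %.2f"%s["time_s"],"tcp",p,"s %.2f"%((p-[565.5,-31,0])@a-46),"lat %.2f"%((p-[565.5,-31,0])@[-.926,.377,0]),"lean %.1f"%np.degrees(np.arctan2(a@R[:,2],-R[2,2])),"Fs %.2f Flat %.2f Fz %.2f"%(F@a,F@[-.926,.377,0],F[2]),"open %.1f grip %.1f"%(s["opening"]*87,s["grasp_force"]))
    return s
E
python3 -c "
from st import *
st()"
```

```text
t 7.75 tcp [537.272 -98.513 198.856] s -119.16 lat 0.69 lean 16.4 Fs -1.14 Flat -0.55 Fz 0.15 open 32.6 grip 30.0
```

>>> {"fn": "carry_out", "kwargs": {"moves": [[0.0005,0,0.0014,0,-0.043,0],[0.001,0,0.0029,0,-0.086,0],[0.0015,0,0.0043,0,-0.128,0],[0.0015,0,0.0043,0,-0.128,0],[0.0015,0,0.0043,0,-0.128,0]]}}

```text
time_s: 8.25
tool_pos: [537.3, -98.5, 194.3]
eef_rot: [[-0.354, -0.926, 0.131], [-0.868, 0.378, 0.322], [-0.347, 0.0, -0.938]]
contact_force: [-2.1, -1.5, -1.5]
opening: 0.376
grasp_force: 30.0
```

```bash
python3 -c "
from st import *
st()"
```

```text
t 8.25 tcp [537.294 -98.504 194.332] s -119.14 lat 0.67 lean 20.3 Fs -2.13 Flat 1.37 Fz -1.45 open 32.7 grip 30.0
```

>>> {"fn": "carry_out", "kwargs": {"moves": [[0.0003,0,0.0007,0,-0.02,0],[0.0005,0,0.0014,0,-0.04,0],[0.0005,0,0.0014,0,-0.04,0],[0.0005,0,0.0014,0,-0.04,0]]}}

```text
time_s: 8.65
tool_pos: [537.3, -98.4, 192.9]
eef_rot: [[-0.351, -0.926, 0.138], [-0.861, 0.377, 0.34], [-0.367, 0.0, -0.93]]
contact_force: [-1.4, -2.2, -0.8]
opening: 0.375
grasp_force: 30.0
```

>>> {"fn": "carry_out", "kwargs": {"moves": [[0.0001,0,0.0004,0,-0.015,0],[0.0003,0,0.0009,0,-0.025,0],[0.0003,0,0.0009,0,-0.025,0],[0.0003,0,0.0009,0,-0.025,0]]}}

```text
time_s: 9.05
tool_pos: [537.4, -98.3, 192.2]
eef_rot: [[-0.349, -0.926, 0.143], [-0.857, 0.377, 0.351], [-0.379, -0.0, -0.925]]
contact_force: [-1.8, -3.8, 1.2]
opening: 0.372
grasp_force: 30.0
```

```bash
python3 -c "
from st import *
s=st();print(s['ft_torque'])"
```

```text
t 9.05 tcp [537.396 -98.295 192.239] s -118.91 lat 0.65 lean 22.3 Fs -4.18 Flat 0.22 Fz 1.18 open 32.4 grip 30.0
[-1.512  1.007  0.051]
```

>>> {"fn": "carry_out", "kwargs": {"moves": [[0.0001,0,0.0004,0,-0.01,0],[0.0003,0,0.0007,0,-0.02,0],[0.0003,0,0.0007,0,-0.02,0],[0.0003,0,0.0007,0,-0.02,0]]}}

```text
time_s: 9.45
tool_pos: [537.4, -98.4, 192.1]
eef_rot: [[-0.347, -0.926, 0.147], [-0.853, 0.377, 0.36], [-0.389, -0.001, -0.921]]
contact_force: [-3.9, -4.7, 4.0]
opening: 0.377
grasp_force: 30.0
```

```bash
python3 -c "
from st import *
s=st();print(s['ft_torque'])"
```

```text
t 9.45 tcp [537.37  -98.437 192.06 ] s -119.05 lat 0.62 lean 22.9 Fs -5.82 Flat 1.80 Fz 4.02 open 32.8 grip 30.0
[-1.314  1.23   0.205]
```

>>> {"fn": "carry_out", "kwargs": {"moves": [[-0.0006,0,0,0,0.025,0],[-0.0012,0,0.0002,0,0.05,0],[-0.0018,0,0.0004,0,0.05,0],[-0.0024,0,0.0006,0,0.05,0],[-0.0029,0,0.0008,0,0.05,0],[-0.0029,0,0.0008,0,0.05,0],[-0.0029,0,0.0008,0,0.05,0]]}}

```text
time_s: 10.15
tool_pos: [538.4, -96.2, 192.5]
eef_rot: [[-0.35, -0.926, 0.138], [-0.863, 0.377, 0.337], [-0.364, -0.001, -0.931]]
contact_force: [-3.4, -5.5, 3.8]
opening: 0.375
grasp_force: 30.0
```

```bash
python3 -c "
from st import *
s=st();print(s['ft_torque'])"
```

```text
t 10.15 tcp [538.381 -96.193 192.501] s -116.59 lat 0.53 lean 21.3 Fs -6.39 Flat 1.04 Fz 3.76 open 32.7 grip 30.0
[-1.705  1.262  0.208]
```

>>> {"fn": "carry_out", "kwargs": {"moves": [[-0.0007,0,0.0001,0,0,0],[-0.0014,0,0.0002,0,0,0],[-0.0022,0,0.0004,0,0,0],[-0.003,0,0.0006,0,0,0],[-0.003,0,0.0006,0,0,0],[-0.003,0,0.0006,0,0,0]]}}

```text
time_s: 10.75
tool_pos: [539.7, -92.9, 192.8]
eef_rot: [[-0.351, -0.926, 0.138], [-0.863, 0.377, 0.338], [-0.365, -0.001, -0.931]]
contact_force: [-3.5, -3.4, 3.8]
opening: 0.372
grasp_force: 30.0
```

```bash
python3 -c "
from st import *
s=st();print(s['ft_torque'])"
```

```text
t 10.75 tcp [539.655 -92.943 192.764] s -113.10 lat 0.58 lean 21.4 Fs -4.51 Flat 1.98 Fz 3.82 open 32.4 grip 30.0
[-1.41   1.073  0.111]
```

>>> {"fn": "carry_out", "kwargs": {"moves": [[-0.0007,0,0.0001,0,0,0],[-0.0014,0,0.0002,0,0,0],[-0.0022,0,0.0004,0,0,0],[-0.003,0,0.0006,0,0,0],[-0.003,0,0.0006,0,0,0],[-0.003,0,0.0006,0,0,0]]}}

```text
time_s: 11.35
tool_pos: [540.9, -89.8, 192.9]
eef_rot: [[-0.351, -0.926, 0.138], [-0.862, 0.377, 0.338], [-0.365, -0.0, -0.931]]
contact_force: [-2.6, -2.5, 3.9]
opening: 0.374
grasp_force: 30.0
```

```bash
python3 -c "
from st import *
s=st();print(s['ft_torque'])"
```

```text
t 11.35 tcp [540.949 -89.765 192.9  ] s -109.67 lat 0.58 lean 21.4 Fs -3.33 Flat 1.46 Fz 3.92 open 32.6 grip 30.0
[-1.117  0.953  0.18 ]
```

>>> {"fn": "carry_out", "kwargs": {"moves": [[-0.0007,0,0.0001,0,0,0],[-0.0014,0,0.0003,0,0,0],[-0.002,0,0.0005,0,0,0],[-0.002,0,0.0005,0,0,0],[-0.002,0,0.0005,0,0,0]]}}

```text
time_s: 11.85
tool_pos: [541.6, -88.2, 192.9]
eef_rot: [[-0.351, -0.926, 0.138], [-0.862, 0.377, 0.337], [-0.364, -0.0, -0.931]]
contact_force: [-2.8, -4.6, 2.4]
opening: 0.373
grasp_force: 30.0
```

```bash
python3 -c "
from st import *
s=st();print(s['ft_torque'])"
```

```text
t 11.85 tcp [541.615 -88.154 192.947] s -107.93 lat 0.57 lean 21.4 Fs -5.35 Flat 0.84 Fz 2.37 open 32.5 grip 30.0
[-1.559  1.019  0.112]
```

>>> {"fn": "carry_out", "kwargs": {"moves": [[-0.0007,0,0.0002,0,0,0],[-0.0014,0,0.0004,0,0,0],[-0.0019,0,0.0007,0,0,0],[-0.0019,0,0.0007,0,0,0],[-0.0019,0,0.0007,0,0,0]]}}

```text
time_s: 12.35
tool_pos: [542.0, -87.1, 193.1]
eef_rot: [[-0.351, -0.926, 0.137], [-0.863, 0.377, 0.336], [-0.363, -0.0, -0.932]]
contact_force: [-3.9, -7.2, 3.6]
opening: 0.373
grasp_force: 30.0
```

```bash
python3 -c "
from st import *
s=st();print(s['ft_torque'])"
```

```text
t 12.35 tcp [542.027 -87.116 193.092] s -106.81 lat 0.58 lean 21.3 Fs -8.18 Flat 0.89 Fz 3.58 open 32.5 grip 30.0
[-2.169  1.305  0.087]
```

>>> {"fn": "carry_out", "kwargs": {"moves": [[-0.0007,0,0.0002,0,0,0],[-0.0014,0,0.0005,0,0,0],[-0.002,0,0.0006,0,0,0],[-0.002,0,0.0006,0,0,0],[-0.002,0,0.0006,0,0,0]]}}

```text
time_s: 12.85
tool_pos: [542.7, -85.4, 193.3]
eef_rot: [[-0.351, -0.926, 0.137], [-0.863, 0.377, 0.336], [-0.363, -0.0, -0.932]]
contact_force: [-4.1, -7.1, 3.5]
opening: 0.371
grasp_force: 30.0
```

```bash
python3 -c "
from st import *
s=st();print(s['ft_torque'])"
```

```text
t 12.85 tcp [542.739 -85.358 193.252] s -104.92 lat 0.58 lean 21.3 Fs -8.14 Flat 1.08 Fz 3.54 open 32.3 grip 30.0
[-2.343  1.389  0.086]
```

>>> {"fn": "carry_out", "kwargs": {"moves": [[-0.0006,0,0.0002,0,0,0],[-0.0011,0,0.0004,0,0,0],[-0.0015,0,0.0005,0,0,0],[-0.0015,0,0.0005,0,0,0],[-0.0015,0,0.0005,0,0,0]]}}

```text
time_s: 13.35
tool_pos: [543.2, -84.3, 193.3]
eef_rot: [[-0.351, -0.926, 0.137], [-0.863, 0.377, 0.335], [-0.362, -0.0, -0.932]]
contact_force: [-4.5, -9.8, 3.3]
opening: 0.373
grasp_force: 30.0
```

```bash
python3 -c "
from st import *
s=st();print(s['ft_torque'])"
```

```text
t 13.35 tcp [543.198 -84.26  193.33 ] s -103.73 lat 0.57 lean 21.2 Fs -10.74 Flat 0.52 Fz 3.29 open 32.5 grip 30.0
[-2.628  1.515  0.188]
```

>>> {"fn": "carry_out", "kwargs": {"moves": [[-0.0005,0,0.0002,0,0,0],[-0.0009,0,0.0004,0,0,0],[-0.0009,0,0.0004,0,0,0],[-0.0009,0,0.0004,0,0,0]]}}

```text
time_s: 13.75
tool_pos: [543.3, -84.0, 193.3]
eef_rot: [[-0.351, -0.926, 0.136], [-0.864, 0.377, 0.334], [-0.361, -0.0, -0.933]]
contact_force: [-5.7, -10.2, 3.9]
opening: 0.378
grasp_force: 30.0
```

```bash
python3 -c "
from st import *
s=st();print(s['ft_torque'])"
```

```text
t 13.75 tcp [543.315 -83.953 193.341] s -103.40 lat 0.58 lean 21.2 Fs -11.60 Flat 1.38 Fz 3.87 open 32.9 grip 30.0
[-3.124  1.779  0.193]
```

>>> {"fn": "carry_out", "kwargs": {"moves": [[-0.0005,0,0.0001,0,0,0],[-0.001,0,0.0001,0,0,0],[-0.0015,0,0.0002,0,0,0],[-0.0015,0,0.0002,0,0,0],[-0.0015,0,0.0002,0,0,0]]}}

```text
time_s: 14.25
tool_pos: [543.5, -83.6, 193.4]
eef_rot: [[-0.352, -0.926, 0.135], [-0.864, 0.377, 0.333], [-0.359, 0.0, -0.933]]
contact_force: [-6.5, -13.4, 3.5]
opening: 0.373
grasp_force: 30.0
```

```bash
python3 -c "
from st import *
s=st();print(s['ft_torque'])"
```

```text
t 14.25 tcp [543.487 -83.578 193.386] s -102.99 lat 0.56 lean 21.1 Fs -14.90 Flat 1.00 Fz 3.50 open 32.5 grip 30.0
[-4.078  1.953  0.041]
```

>>> {"fn": "carry_out", "kwargs": {"moves": [[-0.0004,0,0.0001,0,0,0],[-0.0008,0,0.0002,0,0,0],[-0.0008,0,0.0002,0,0,0],[-0.0008,0,0.0002,0,0,0]]}}

```text
time_s: 14.65
tool_pos: [543.6, -83.4, 193.4]
eef_rot: [[-0.352, -0.926, 0.135], [-0.865, 0.377, 0.332], [-0.358, 0.0, -0.934]]
contact_force: [-6.6, -14.4, 3.9]
opening: 0.378
grasp_force: 30.0
```

```bash
python3 -c "
from st import *
s=st();print(s['ft_torque'])"
```

```text
t 14.65 tcp [543.578 -83.362 193.368] s -102.75 lat 0.56 lean 21.0 Fs -15.80 Flat 0.74 Fz 3.91 open 32.8 grip 30.0
[-4.569  2.098  0.051]
```

>>> {"fn": "carry_out", "kwargs": {"moves": [[-0.0003,0,0.0001,0,0,0],[-0.0005,0,0.0001,0,0,0],[-0.0005,0,0.0001,0,0,0],[-0.0005,0,0.0001,0,0,0],[-0.0005,0,0.0001,0,0,0]]}}

```text
time_s: 15.15
tool_pos: [543.6, -83.3, 193.4]
eef_rot: [[-0.352, -0.926, 0.134], [-0.865, 0.377, 0.332], [-0.358, 0.0, -0.934]]
contact_force: [-7.1, -15.7, 3.0]
opening: 0.374
grasp_force: 30.0
```

```bash
python3 -c "
from st import *
s=st();print(s['ft_torque'])"
```

```text
t 15.15 tcp [543.588 -83.265 193.398] s -102.66 lat 0.59 lean 21.0 Fs -17.24 Flat 0.69 Fz 2.98 open 32.5 grip 30.0
[-4.827  2.196  0.069]
```

>>> {"fn": "carry_out", "kwargs": {"moves": [[0.0009,0,-0.0004,0,0,0],[0.0018,0,-0.0009,0,0,0],[0.0027,0,-0.0013,0,0,0],[0.0027,0,-0.0013,0,0,0],[0.0027,0,-0.0013,0,0,0]]}}

```text
time_s: 15.65
tool_pos: [543.5, -83.5, 193.4]
eef_rot: [[-0.352, -0.926, 0.136], [-0.863, 0.377, 0.335], [-0.362, 0.0, -0.932]]
contact_force: [-3.1, -8.8, 1.6]
opening: 0.377
grasp_force: 30.0
```

```bash
python3 -c "
from st import *
s=st();print(s['ft_torque'])"
```

```text
t 15.65 tcp [543.497 -83.54  193.387] s -102.95 lat 0.57 lean 21.2 Fs -9.28 Flat -0.44 Fz 1.56 open 32.8 grip 30.0
[-3.011  1.281  0.013]
```

>>> {"fn": "carry_out", "kwargs": {"moves": [[0.0006,0,-0.0002,0,0,0],[0.0012,0,-0.0005,0,0,0],[0.0018,0,-0.0007,0,0,0],[0.0018,0,-0.0007,0,0,0],[0.0018,0,-0.0007,0,0,0]]}}

```text
time_s: 16.15
tool_pos: [543.4, -83.7, 193.5]
eef_rot: [[-0.352, -0.926, 0.137], [-0.862, 0.377, 0.338], [-0.365, 0.0, -0.931]]
contact_force: [0.0, -4.0, -2.5]
opening: 0.375
grasp_force: 30.0
```

>>> {"fn": "carry_out", "kwargs": {"moves": [[0,0,0,0,0,0],[0,0,0,0,0,0],[0,0,0,0,0,0],[0,0,0,0,0,0],[0,0,0,0,0,0]], "grip": 56}}

```text
time_s: 16.65
tool_pos: [543.5, -83.5, 194.2]
eef_rot: [[-0.351, -0.926, 0.138], [-0.862, 0.377, 0.338], [-0.365, -0.0, -0.931]]
contact_force: [-0.2, 0.5, -0.5]
opening: 0.629
grasp_force: 0.0
```

```bash
python3 -c "
from st import *
s=st();print(s['ft_torque'])
w=arm.camera_model('wrist');im=arm.snapshot('wrist')
cv2.imwrite('pics/c5.png',cv2.resize(im[150:390,160:480],None,fx=2,fy=2,interpolation=cv2.INTER_CUBIC))
"
```

```text
t 16.65 tcp [543.48  -83.525 194.241] s -102.94 lat 0.59 lean 21.4 Fs 0.35 Flat 0.36 Fz -0.46 open 54.7 grip 0.0
[-0.656  0.345  0.01 ]
```

View pics/c5.png

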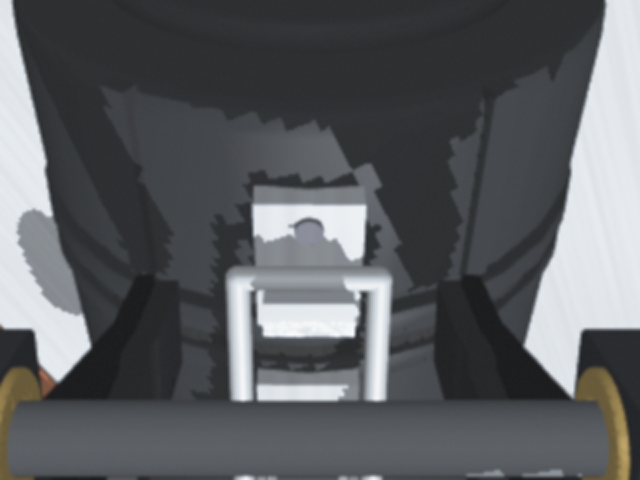

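The picture shows the bar at crop row 277, behind and under the lip: the lip is the bright block at rows 303–335 and its shadow falls on the bar. Together with the firm 17 N pull, this means it has caught. I'll retract and look at the lever.

>>> {"fn": "carry_out", "kwargs": {"moves": [[0,0,-0.01,0,0,0],[0,0,-0.03,0,0,0],[0,0,-0.06,0,0,0],[0,0,-0.09,0,0.1,0],[-0.02,0,-0.11,0,0.3,0],[-0.03,0,-0.12,0,0.5,0],[-0.03,0,-0.12,0,0.713,0],[-0.03,0,-0.12,0,0.713,0],[-0.03,0,-0.12,0,0.713,0],[-0.03,0,-0.12,0,0.713,0]], "grip": 87}}

```text
time_s: 17.7
tool_pos: [537.1, -98.9, 316.8]
eef_rot: [[-0.378, -0.926, 0.0], [-0.926, 0.378, 0.001], [-0.001, 0.0, -1.0]]
contact_force: [0.4, -0.1, 0.5]
opening: 0.998
grasp_force: 0.0
```

```bash
python3 -c "
from st import *
w=arm.camera_model('wrist');im=arm.snapshot('wrist');sc=arm.snapshot('scene')
s=st();np.save('w5.npy',np.array(w['pose']))
P=np.array([565.5,-31,0]);a=np.array([.377,.926,0])
C=lambda x,z:P+a*(x+46)+[0,0,z]
print('bar',proj(w,C(-109,173)))
for q in(.6,.8,1.,1.2): print(q,proj(w,C(-46+65*np.cos(q)-7*np.sin(q),179+65*np.sin(q)+7*np.cos(q))))
a1=cv2.resize(im[150:400,220:420],(400,500),interpolation=cv2.INTER_CUBIC);b=cv2.resize(sc[190:290,225:305],(400,500),interpolation=cv2.INTER_CUBIC)
cv2.imwrite('pics/c6.png',np.hstack([a1,b]))
"
```

```text
t 17.80 tcp [537.157 -99.262 316.838] s -119.90 lat 0.51 lean 0.1 Fs 0.96 Flat 0.28 Fz -0.28 open 87.0 grip 0.0
bar [312.89  245.534]
0.6 [313.113 424.31 ]
0.8 [313.1   422.545]
1.0 [313.081 416.21 ]
1.2 [313.057 405.165]
```

View pics/c6.png

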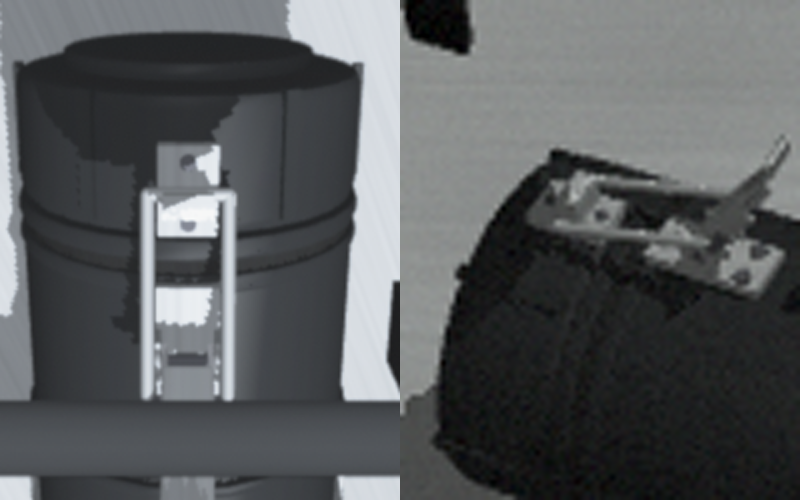

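The loop now lies under the keeper's lip. The lever stands at roughly 1 rad, with its tip at scene px ≈ (302,218).

```bash
python3 -c "
from h import *
t=arm.camera_model('scene')
P=np.array([565.5,-31,0]);a=np.array([.377,.926,0]);C=lambda x,z:P+a*(x+46)+[0,0,z]
for q in(.6,.7,.8,.9,1.,1.1): print(q,proj(t,C(-46+65*np.cos(q)-7*np.sin(q),179+65*np.sin(q)+7*np.cos(q))),proj(t,C(-46+65*np.cos(q),179+65*np.sin(q))))
print('pivot',proj(t,C(-46,179)))
"
```

```text
0.6 [309.113 228.419] [311.101 231.216]
0.7 [306.863 225.917] [309.13  228.653]
0.8 [304.389 223.517] [306.911 226.16 ]
0.9 [301.719 221.249] [304.467 223.766]
1.0 [298.884 219.139] [301.826 221.501]
1.1 [295.917 217.213] [299.019 219.392]
pivot [286.663 236.648]
```

>>> {"fn": "carry_out", "kwargs": {"moves": [[-0.03,0,0,0,0,0],[-0.06,0,0,0,0,0],[-0.078,0,0,0,0,0],[-0.078,0,0.02,0,0,0],[-0.078,0,0.04,0,0,0],[-0.078,0,0.055,0,0,0],[-0.078,0,0.062,0,0,0],[-0.078,0,0.062,0,0,0],[-0.078,0,0.062,0,0,0],[-0.078,0,0.062,0,0,0]], "grip": 0}}

```text
time_s: 18.8
tool_pos: [567.3, -26.4, 255.8]
eef_rot: [[-0.377, -0.926, 0.002], [-0.926, 0.377, 0.0], [-0.001, -0.002, -1.0]]
contact_force: [-0.4, -0.6, 0.1]
opening: 0.176
grasp_force: 0.0
```

```bash
python3 -c "
from st import *
st()"
```

```text
t 18.80 tcp [567.322 -26.393 255.829] s -41.05 lat 0.05 lean 0.1 Fs -0.69 Flat 0.17 Fz 0.10 open 15.3 grip 0.0
```

>>> {"fn": "carry_out", "kwargs": {"moves": [[0,0,0.003,0,0,0],[-0.001,0,0.006,0,0,0],[-0.003,0,0.006,0,0,0],[-0.005,0,0.006,0,0,0],[-0.006,0,0.006,0,0,0],[-0.006,0,0.006,0,0,0],[-0.006,0,0.006,0,0,0]]}}

```text
time_s: 19.5
tool_pos: [569.1, -20.6, 248.7]
eef_rot: [[-0.377, -0.926, 0.0], [-0.926, 0.377, 0.0], [-0.0, -0.0, -1.0]]
contact_force: [0.4, -0.6, 0.6]
opening: 0.008
grasp_force: 0.0
```

```bash
python3 -c "
from st import *
st()"
```

```text
t 19.50 tcp [569.05  -20.603 248.718] s -35.03 lat 0.63 lean 0.0 Fs -0.36 Flat -0.59 Fz 0.60 open 0.7 grip 0.0
```

>>> {"fn": "carry_out", "kwargs": {"moves": [[-0.001,0,0,0,0,0],[-0.002,0,0.0004,0,0,0],[-0.003,0,0.0006,0,0,0],[-0.004,0,0.0008,0,0,0],[-0.005,0,0.0012,0,0,0],[-0.005,0,0.0012,0,0,0]]}}

```text
time_s: 20.1
tool_pos: [570.6, -16.6, 247.3]
eef_rot: [[-0.377, -0.926, -0.001], [-0.926, 0.377, -0.001], [0.001, 0.001, -1.0]]
contact_force: [-0.7, -3.8, 0.3]
opening: 0.008
grasp_force: 1.5
```

```bash
python3 -c "
from st import *
st()"
```

```text
t 20.10 tcp [570.599 -16.589 247.32 ] s -30.73 lat 0.71 lean -0.1 Fs -3.79 Flat -0.78 Fz 0.27 open 0.7 grip 1.5
```

>>> {"fn": "carry_out", "kwargs": {"moves": [[-0.0014,0,0.0009,0,0,0],[-0.0028,0,0.0018,0,0,0],[-0.0042,0,0.0028,0,0,0],[-0.0055,0,0.0038,0,0,0],[-0.0068,0,0.0048,0,0,0],[-0.0081,0,0.0059,0,0,0],[-0.0081,0,0.0059,0,0,0]]}}

```text
time_s: 20.8
tool_pos: [573.8, -8.6, 241.5]
eef_rot: [[-0.377, -0.926, -0.001], [-0.926, 0.377, -0.0], [0.001, 0.0, -1.0]]
contact_force: [-1.5, -4.0, 0.9]
opening: 0.006
grasp_force: 1.8
```

```bash
python3 -c "
from st import *
st()"
```

```text
t 20.80 tcp [573.84   -8.632 241.495] s -22.14 lat 0.71 lean -0.0 Fs -4.30 Flat -0.11 Fz 0.86 open 0.5 grip 1.8
```

>>> {"fn": "carry_out", "kwargs": {"moves": [[-0.0012,0,0.0012,0,0,0],[-0.0024,0,0.0024,0,0,0],[-0.0036,0,0.0036,0,0,0],[-0.0047,0,0.0049,0,0,0],[-0.0058,0,0.0062,0,0,0],[-0.0068,0,0.0075,0,0,0],[-0.0068,0,0.0075,0,0,0]]}}

```text
time_s: 21.5
tool_pos: [576.6, -2.1, 234.1]
eef_rot: [[-0.377, -0.926, 0.0], [-0.926, 0.377, 0.0], [-0.0, -0.0, -1.0]]
contact_force: [-0.8, -3.0, 0.6]
opening: 0.007
grasp_force: 1.7
```

```bash
python3 -c "
from st import *
st()"
```

```text
t 21.50 tcp [576.56   -2.084 234.143] s -15.05 lat 0.66 lean 0.0 Fs -3.04 Flat -0.40 Fz 0.65 open 0.7 grip 1.7
```

>>> {"fn": "carry_out", "kwargs": {"moves": [[-0.001,0,0.0014,0,0,0],[-0.002,0,0.0028,0,0,0],[-0.0028,0,0.0042,0,0,0],[-0.0036,0,0.0056,0,0,0],[-0.0044,0,0.0071,0,0,0],[-0.0052,0,0.0086,0,0,0],[-0.0052,0,0.0086,0,0,0],[-0.0052,0,0.0086,0,0,0]]}}

```text
time_s: 22.3
tool_pos: [578.8, 3.2, 225.3]
eef_rot: [[-0.377, -0.926, 0.001], [-0.926, 0.377, 0.001], [-0.001, -0.0, -1.0]]
contact_force: [-0.5, 0.0, 0.5]
opening: 0.004
grasp_force: 0.3
```

```bash
python3 -c "
from st import *
st()
sc=arm.snapshot('scene');cv2.imwrite('pics/sc7.png',sc);cv2.imwrite('pics/w7.png',arm.snapshot('wrist'))"
```

```text
t 22.30 tcp [578.828   3.151 225.282] s -9.35 lat 0.53 lean 0.1 Fs -0.13 Flat 0.44 Fz 0.53 open 0.3 grip 0.3
```

```bash
python3 -c "
from h import *
im=cv2.imread('pics/w7.png');sc=cv2.imread('pics/sc7.png')
a1=cv2.resize(im[150:450,200:440],(400,500),interpolation=cv2.INTER_CUBIC);b=cv2.resize(sc[170:270,230:310],(400,500),interpolation=cv2.INTER_CUBIC)
cv2.imwrite('pics/c7.png',np.clip(np.hstack([a1,b])*1.3,0,255).astype(np.uint8))
"
```

```text
(no output)
```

View pics/c7.png

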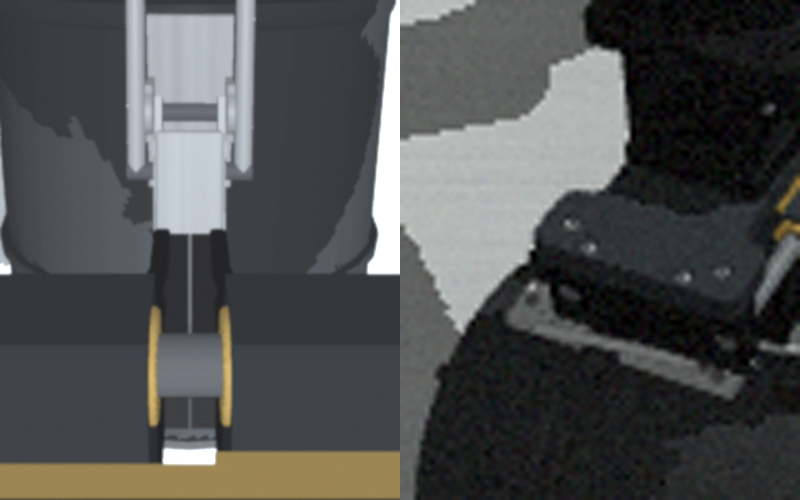

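The wrist view shows the fingers lying on the lever's outer face, with its tip visible beyond them at px ≈ (314,410–429). I'll work out the lever's angle from that.

```bash
python3 -c "
from st import *
w=arm.camera_model('wrist');st()
P=np.array([565.5,-31,0]);a=np.array([.377,.926,0]);C=lambda x,z:P+a*(x+46)+[0,0,z]
for q in(0,.2,.3,.4,.5,.6):
  f=lambda u,n:C(-46+u*np.cos(q)-n*np.sin(q),179+u*np.sin(q)+n*np.cos(q))
  print(q,[proj(w,f(u,n))[1].round(1) for u,n in((65,7),(65,3),(40,7),(16,0),(0,0))], 'corner', proj(w,C(-9.35+9.5,200.3))[1].round(1),proj(w,C(-9.35-9.5,200.3))[1].round(1))
"
```

```text
t 22.40 tcp [578.773   3.094 225.343] s -9.43 lat 0.56 lean 0.1 Fs -0.18 Flat 0.93 Fz 0.22 open 0.0 grip 0.2
0 [np.float64(348.3), np.float64(343.8), np.float64(301.7), np.float64(248.3), np.float64(215.0)] corner 328.8 289.2
0.2 [np.float64(358.6), np.float64(355.3), np.float64(305.0), np.float64(249.9), np.float64(215.0)] corner 328.8 289.2
0.3 [np.float64(362.2), np.float64(359.5), np.float64(305.4), np.float64(250.2), np.float64(215.0)] corner 328.8 289.2
0.4 [np.float64(364.4), np.float64(362.4), np.float64(304.8), np.float64(250.1), np.float64(215.0)] corner 328.8 289.2
0.5 [np.float64(365.1), np.float64(364.1), np.float64(303.2), np.float64(249.7), np.float64(215.0)] corner 328.8 289.2
0.6 [np.float64(364.1), np.float64(364.1), np.float64(300.7), np.float64(248.9), np.float64(215.0)] corner 328.8 289.2
```

>>> {"fn": "carry_out", "kwargs": {"moves": [[-0.0006,0,0.0016,0,0,0],[-0.0012,0,0.0031,0,0,0],[-0.0019,0,0.0047,0,0,0],[-0.0019,0,0.0047,0,0,0],[-0.0019,0,0.0047,0,0,0]]}}

```text
time_s: 22.9
tool_pos: [579.3, 4.5, 220.6]
eef_rot: [[-0.377, -0.926, 0.0], [-0.926, 0.377, 0.0], [-0.0, -0.0, -1.0]]
contact_force: [-0.2, 0.9, 0.0]
opening: 0.005
grasp_force: 0.2
```

```bash
python3 -c "
from st import *
s=st();print(s['ft_torque'])"
```

```text
t 22.90 tcp [579.328   4.506 220.589] s -7.91 lat 0.58 lean 0.0 Fs 0.76 Flat 0.53 Fz 0.03 open 0.5 grip 0.2
[ 0.112 -0.001 -0.014]
```

>>> {"fn": "carry_out", "kwargs": {"moves": [[-0.0005,0,0.0012,0,0,0],[-0.001,0,0.0024,0,0,0],[-0.001,0,0.0024,0,0,0]]}}

```text
time_s: 23.2
tool_pos: [579.6, 5.3, 218.1]
eef_rot: [[-0.377, -0.926, -0.0], [-0.926, 0.377, -0.0], [0.0, 0.0, -1.0]]
contact_force: [-0.5, 0.3, 0.0]
opening: 0.012
grasp_force: 0.2
```

>>> {"fn": "carry_out", "kwargs": {"moves": [[-0.0003,0,0.0012,0,0,0],[-0.0005,0,0.0024,0,0,0],[-0.0005,0,0.0024,0,0,0]]}}

```text
time_s: 23.5
tool_pos: [579.6, 5.7, 215.6]
eef_rot: [[-0.377, -0.926, -0.001], [-0.926, 0.377, -0.0], [0.0, 0.001, -1.0]]
contact_force: [0.1, 0.3, 0.2]
opening: 0.005
grasp_force: 0.0
```

```bash
python3 -c "
from st import *
s=st();print(s['ft_torque'])"
```

```text
t 23.50 tcp [579.559   5.731 215.574] s -6.69 lat 0.83 lean -0.0 Fs 0.29 Flat 0.05 Fz 0.15 open 0.4 grip 0.0
[ 0.019  0.04  -0.029]
```

>>> {"fn": "carry_out", "kwargs": {"moves": [[0,0,0.001,0,0,0],[0,0,0.002,0,0,0],[0,0,0.003,0,0,0],[0,0,0.003,0,0,0]]}}

```text
time_s: 23.9
tool_pos: [579.6, 5.7, 212.7]
eef_rot: [[-0.377, -0.926, -0.001], [-0.926, 0.377, -0.0], [0.0, 0.0, -1.0]]
contact_force: [0.2, -0.4, -0.3]
opening: 0.002
grasp_force: 0.0
```

```bash
python3 -c "
from st import *
s=st();print(s['ft_torque'])
w=arm.camera_model('wrist');im=arm.snapshot('wrist');sc=arm.snapshot('scene');cv2.imwrite('pics/w8.png',im);cv2.imwrite('pics/sc8.png',sc)
for n,m in (('w7',cv2.imread('pics/w7.png')),('w8',im)):
  g=m.astype(float).mean(2)
  print(n)
  for v in range(220,310,10):
    r=g[v,280:350]; d=np.abs(np.diff(r)); e=np.where(d>18)[0]+280
    print(v,'edges',e.tolist(),'mid %.0f'%g[v,310:318].mean())
"
```

```text
t 23.90 tcp [579.612   5.674 212.705] s -6.72 lat 0.76 lean -0.0 Fs -0.28 Flat -0.38 Fz -0.30 open 0.2 grip 0.0
[-0.01   0.092  0.008]
w7
220 edges [290, 292, 296, 297, 329, 330, 334, 336] mid 78
230 edges [] mid 154
240 edges [286, 288, 289, 337, 338, 340] mid 159
250 edges [283, 284, 291, 334, 335, 342, 348] mid 159
260 edges [288, 289, 337, 338] mid 158
270 edges [290, 291, 334, 335] mid 157
280 edges [290, 291, 334, 335] mid 157
290 edges [300, 301, 325, 326] mid 102
300 edges [290, 311, 312, 314, 315] mid 57
w8
220 edges [281, 283, 288, 294, 330, 331, 335, 337, 342, 344] mid 84
230 edges [290, 294, 335] mid 145
240 edges [284, 286, 338, 339] mid 143
250 edges [283, 284, 289, 290, 335, 341] mid 143
260 edges [286, 338, 339] mid 143
270 edges [289, 290, 334, 335] mid 143
280 edges [289, 290, 334, 335] mid 143
290 edges [289, 290, 291, 292, 301, 325] mid 94
300 edges [312, 314] mid 54
```

>>> {"fn": "carry_out", "kwargs": {"moves": [[0,0,-0.002,0,0,0],[0,0,-0.004,0,0,0],[0,0,-0.006,0,0,0],[0,0,-0.008,0,0,0],[0,0,-0.01,0,0,0],[0,0,-0.012,0,0,0]]}}

```text
time_s: 24.6
tool_pos: [579.8, 5.7, 225.2]
eef_rot: [[-0.377, -0.926, 0.0], [-0.926, 0.377, 0.0], [-0.0, -0.0, -1.0]]
contact_force: [-0.2, -0.2, -0.1]
opening: 0.007
grasp_force: 0.0
```

```bash
python3 -c "
from st import *
s=st();print(s['ft_torque'])"
```

```text
t 24.60 tcp [579.778   5.706 225.231] s -6.63 lat 0.62 lean 0.0 Fs -0.27 Flat 0.15 Fz -0.07 open 0.6 grip 0.0
[ 0.041  0.013 -0.007]
```

>>> {"fn": "carry_out", "kwargs": {"moves": [[0,0,-0.03,0,0,0],[0,0,-0.06,0,0,0],[0.03,0,-0.09,0,0,0],[0.07,0,-0.092,0,0,0],[0.113,0,-0.092,0,0,0],[0.113,0,-0.092,0,0,0],[0.113,0,-0.092,0,0,0],[0.113,0,-0.092,0,0,0]]}}

```text
time_s: 25.4
tool_pos: [537.4, -98.5, 317.0]
eef_rot: [[-0.377, -0.926, 0.0], [-0.926, 0.377, 0.0], [-0.0, -0.0, -1.0]]
contact_force: [0.2, 0.0, -0.0]
opening: 0.007
grasp_force: 0.0
```

```bash
python3 -c "
from st import *
s=st();w=arm.camera_model('wrist');im=arm.snapshot('wrist');sc=arm.snapshot('scene');cv2.imwrite('pics/w9.png',im);cv2.imwrite('pics/sc9.png',sc)
t=arm.camera_model('scene')
P=np.array([565.5,-31,0]);a=np.array([.377,.926,0]);C=lambda x,z:P+a*(x+46)+[0,0,z]
g=sc.astype(int).mean(2)
# steel on dark canister / changes against the sc of c6 stage are limited: blobs of bright pixels around latch
m=((g>75)).astype(np.uint8)
for v in range(205,256,3): print(v,''.join('#' if x else '.' for x in m[v,236:322]))
for q in(0,.2,.4,.6,.8,1.): print(q,proj(t,C(-46+65*np.cos(q)-7*np.sin(q),179+65*np.sin(q)+7*np.cos(q))).round(1))
print('bar hooked',proj(w,C(-109,173)),'scene',proj(t,C(-109,173)))
g=im.astype(float).mean(2)
print('wrist col 283..345 rows:')
for v in range(225,330,6):
  r=g[v,270:360];e=np.where(np.abs(np.diff(r))>18)[0]+270;print(v,e.tolist(),'%.0f'%g[v,310:317].mean())
"
```

```text
t 25.40 tcp [537.393 -98.541 316.951] s -119.14 lat 0.56 lean 0.0 Fs 0.12 Flat -0.18 Fz -0.01 open 0.6 grip 0.0
205 ######################################################################################
208 ######################################################################################
211 ######################################################################################
214 ######################################################################################
217 ######################################################################################
220 ####################....##############################################################
223 ##################.................###################################################
226 ##############......##..###########..........#########################################
229 ############..........##########......########..........##############################
232 #########...........#..#.#####.####..............#########......######################
235 #######..............############........#######.#..#.##########.........#
[... 976 characters left out ...]
 337, 338] 239
261 [289, 290, 291, 292, 295, 296, 298, 299, 328, 329, 330, 331, 332, 336, 337, 338] 246
267 [289, 290, 291, 292, 295, 296, 298, 299, 309, 310, 316, 317, 328, 329, 330, 331, 332, 335, 336, 337, 338] 162
273 [289, 290, 291, 292, 295, 296, 297, 329, 330, 331, 332, 335, 336, 337, 338] 64
279 [289, 290, 291, 292, 295, 296, 297, 325, 326, 329, 330, 331, 332, 335, 336, 337] 102
285 [289, 290, 291, 292, 295, 296, 297, 298, 329, 330, 331, 332, 335, 336, 337] 63
291 [289, 290, 291, 292, 334, 335, 336, 337] 44
297 [311, 312, 314, 315, 334, 335, 336] 82
303 [311, 312, 314, 315, 336, 337] 81
309 [311, 312, 314, 315, 336, 337] 81
315 [311, 312, 313, 314, 315] 67
321 [312, 314] 54
327 [] 43
```

The scene mask puts the lever's tip at about (317,243), which matches 0 rad (316.8,243.9), so it has gone over centre. I'll check the bar's position numerically, then press to feel the firm stop.

```bash
python3 -c "
from h import *
im=cv2.imread('pics/w9.png').astype(float).mean(2)
w=arm.camera_model('wrist')
P=np.array([565.5,-31,0]);a=np.array([.377,.926,0])
c=im[225:262,291:295].mean(1);print('leg/bar col',c.round(0).tolist())
d=im[205:262,303:308].mean(1);print('keeper col',d.round(0).tolist())
for v in(246,248,250,252):
  p=onz(w,313,v,174);print(v,'bar s %.1f'%((p-P)@a-46))
for x in(-114,-109,-105):print(x,proj(w,P+a*(x+46)+[0,0,174]))
"
```

```text
leg/bar col [48.0, 48.0, 48.0, 48.0, 48.0, 48.0, 48.0, 48.0, 48.0, 52.0, 63.0, 69.0, 69.0, 59.0, 51.0, 49.0, 48.0, 48.0, 48.0, 48.0, 48.0, 50.0, 55.0, 71.0, 106.0, 143.0, 177.0, 199.0, 208.0, 211.0, 211.0, 211.0, 211.0, 211.0, 211.0, 210.0, 210.0]
keeper col [55.0, 53.0, 51.0, 50.0, 50.0, 50.0, 50.0, 50.0, 50.0, 50.0, 50.0, 50.0, 49.0, 50.0, 50.0, 50.0, 50.0, 50.0, 54.0, 71.0, 96.0, 114.0, 132.0, 138.0, 138.0, 138.0, 138.0, 138.0, 138.0, 138.0, 138.0, 138.0, 139.0, 139.0, 138.0, 138.0, 138.0, 138.0, 138.0, 138.0, 138.0, 138.0, 135.0, 127.0, 119.0, 113.0, 120.0, 150.0, 196.0, 230.0, 237.0, 239.0, 240.0, 244.0, 246.0, 247.0, 247.0]
246 bar s -108.3
248 bar s -106.8
250 bar s -105.3
252 bar s -103.8
-114 [312.967 238.36 ]
-109 [312.96  245.082]
-105 [312.955 250.41 ]
```

>>> {"fn": "carry_out", "kwargs": {"moves": [[-0.04,0,0,0,0,0],[-0.08,0,0,0,0,0],[-0.113,0,0.03,0,0,0],[-0.113,0,0.06,0,0,0],[-0.113,0,0.085,0,0,0],[-0.113,0,0.096,0,0,0],[-0.113,0,0.102,0,0,0],[-0.113,0,0.104,0,0,0],[-0.113,0,0.104,0,0,0]]}}

```text
time_s: 26.4
tool_pos: [580.4, 5.7, 214.0]
eef_rot: [[-0.377, -0.926, 0.002], [-0.926, 0.377, 0.0], [-0.001, -0.002, -1.0]]
contact_force: [-0.1, -0.0, 0.0]
opening: 0.001
grasp_force: 0.0
```

>>> {"fn": "carry_out", "kwargs": {"moves": [[0,0,0.001,0,0,0],[0,0,0.002,0,0,0],[0,0,0.0025,0,0,0],[0,0,0.0025,0,0,0]]}}

```text
time_s: 26.8
tool_pos: [580.1, 5.7, 211.4]
eef_rot: [[-0.377, -0.926, 0.001], [-0.926, 0.377, 0.0], [-0.001, -0.001, -1.0]]
contact_force: [-1.2, -0.2, 4.2]
opening: 0.005
grasp_force: 1.7
```

The contact height (tips at 186 mm) is exactly the shut face, and the bar sits at s ≈ -105.5, which is home. I'll press a little more to seat it, then withdraw.

>>> {"fn": "carry_out", "kwargs": {"moves": [[0,0,0.0005,0,0,0],[0,0,0.001,0,0,0],[0,0,0.0015,0,0,0],[0,0,0.0015,0,0,0]]}}

```text
time_s: 27.2
tool_pos: [580.1, 5.7, 211.3]
eef_rot: [[-0.377, -0.926, 0.002], [-0.926, 0.377, -0.0], [-0.0, -0.002, -1.0]]
contact_force: [-3.6, 0.9, 8.7]
opening: 0.003
grasp_force: 4.8
```

>>> {"fn": "carry_out", "kwargs": {"moves": [[0,0,-0.003,0,0,0],[0,0,-0.006,0,0,0],[0,0,-0.012,0,0,0],[0,0,-0.03,0,0,0],[0,0,-0.06,0,0,0],[0.03,0,-0.1,0,0,0],[0.07,0,-0.105,0,0,0],[0.113,0,-0.106,0,0,0],[0.113,0,-0.106,0,0,0],[0.113,0,-0.106,0,0,0],[0.113,0,-0.106,0,0,0]]}}

```text
time_s: 28.3
tool_pos: [537.4, -98.6, 314.8]
eef_rot: [[-0.377, -0.926, -0.0], [-0.926, 0.377, 0.0], [-0.0, 0.0, -1.0]]
contact_force: [-0.1, -0.5, -0.7]
opening: 0.01
grasp_force: 0.0
```

```bash
python3 -c "
from st import *
st();im=arm.snapshot('wrist').astype(float).mean(2);sc=arm.snapshot('scene').astype(float).mean(2)
print('bar col',im[240:258,291:295].mean(1).round(0).tolist())
o=cv2.imread('pics/sc9.png').astype(float).mean(2);print('scene change at latch',np.abs(sc-o)[215:255,240:325].mean().round(2))
"
```

```text
t 28.30 tcp [537.393 -98.577 314.752] s -119.17 lat 0.55 lean 0.0 Fs -0.55 Flat -0.08 Fz -0.69 open 0.9 grip 0.0
bar col [50.0, 49.0, 48.0, 48.0, 49.0, 48.0, 48.0, 50.0, 55.0, 71.0, 106.0, 144.0, 179.0, 204.0, 213.0, 215.0, 216.0, 216.0]
scene change at latch 2.59
```

The stop felt firm (8.7 N with no further travel), the latch stayed shut after I withdrew, and the robot is clear of everything.

```bash
python3 -c "
from bench import arm
print(arm.close_job())"
```

```text
the job is handed in; nothing more can be done
None
```

The top clip is done up and the job handed in at about 28 s: the bar is hooked under the lip and was tugged to about 17 N until firm, the loop was then let go, and the lever is pressed over centre and flat on its rest (force readings stayed under 18 N).

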